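# Clamp the nested tea bowls under the quick-release hold-down

### The job

Secure the stack of three steel tea bowls in the hold-down so that it can travel: squeeze the red quick-release lever, slide the jaw down until its disc gently meets the top bowl (under 14 N while the lever is squeezed), let the lever go so that the jaw locks, then screw the black knob clockwise until the bowls are held with about 25 N (18 to 34 N will do, never above 40 N). Leave the bowls stacked upright on their seat, let go of everything, and do not disturb the other tea things.

Things in the scene. Friction and masses are not known exactly. Their poses are not given: they have to be found in the camera images.
- station: The hold-down stand, fixed: wooden base 150 x 230 x 15 mm with an upright steel column, 20 x 20 mm, 241 mm high. Origin on the table under the bowl seat, z up. In its frame the seat is at x=y=0, the column at y=+105 mm; the jaw arm reaches from the column over the seat and its free end is at y=-145 mm. Turned up to 0.4 rad.
- jaw: The sliding jaw: aluminium arm, 24 mm high, along the station's y; axes as the station's. Origin: mid-height of the arm, over the seat. Slides only up and down (origin 105 to 205 mm above the table; starts in the upper part). Lever squeezed: 2 N of friction, and its weight (about 6 N) hangs on the hand. Lever free: the brake holds it against about 60 N, do not force it.
- jaw_under (a point): Point on the arm's underside over the seat, 12 mm below the jaw's origin. From here hangs a rubber-faced disc, 100 mm across, on the screw's spindle, sprung: 1 mm per 3 N. Its face starts 21 to 32 mm below this point, different each time and not measured: feel for the touch.
- pinch (a point): Pinch point at the arm's free end, on the jaw, arm's mid-height, 118 mm from the seat axis. In the station's x from here: outer face of the fixed grip -14 mm; of the red lever beside it +28 mm free, +15 mm squeezed. Close the fingers on both from above along station x (29 mm wide when squeezed). The grip spans -27 to +33 mm in y, 24 mm high; only air below it.
- lever (a joint): Red spring lever along the arm's +x side, pivoted near the column. Rad: about 0 free (brake on), 0.08 to 0.1 fully squeezed; brake off above about 0.02. It takes about 9 N at the grip: squeeze with 25 N or more. Springs back when let go.
- knob_grip (a point): On the axis of the black round knob, 44 mm across, 30 mm high, vertical axis, on the arm over the seat; 10 mm below its top, 28 mm above the arm's top face. Grip it across from above at any yaw. Clockwise seen from above lowers the disc 5 mm per rad, so a locked jaw presses about 15 N harder per rad; at least 4 rad are left at the start; it stays where left.
- knob_top (a point): Centre of the knob's top face. The knob's friction is 0.25 N m, against the turning either way, also at rest; the load adds 0.005 N m counter-clockwise (seen from above) per newton with which the disc presses on the bowls: 0.125 N m at 25 N, felt as a steady shift of the wrist's moment. From a light touch about 1.5 rad bring it to 25 N. It never unwinds by itself.
- seat (a point): Centre of the bowl seat (a low brass ring) on the base's top face, 15 mm above the table.
- bowl1: Lowest of three nested steel tea bowls, each 90 mm across the rim, 48 mm high, 90 g; origin: centre of its foot. They stand on the seat.
- bowl2: Middle bowl, its foot 12 mm above that of the lowest.
- bowl3: Top bowl, its foot 12 mm above that of the middle one; its rim, 48 mm above its origin (87 mm above the table), is what the disc meets.
- teapot: blue ceramic teapot with an arched bamboo handle, 124 mm across, 155 mm high; origin: centre of its underside. A bystander: leave alone.
- sugar_pot: round glass sugar pot with a hinged steel lid (closed), 76 mm across, 88 mm high; origin: centre of its underside. A bystander: leave alone.
- scoop: white plastic scoop lying on the table, 130 mm long, 22 mm high; origin: underside of its cup. A bystander: leave alone.
- tea_tin: tea tin, 72 mm across, 110 mm high; origin: centre of its underside. A bystander: leave alone.
- spare_bowl: a fourth steel tea bowl like the stacked ones, standing on the table by itself. A bystander: leave alone.
- tea_cup: terracotta cup, 72 mm across, 70 mm high; origin: centre of its underside. A bystander: leave alone.
Things that resemble listed ones, but are neither listed nor needed, are in the scene too. Leave any blue or yellow look-alike of the bowl3 alone.

How it is judged:
On the way, in this order (a step that is already met when the one before it is completed fails the run):
1. the lever is squeezed and the jaw slid down most of the way (value of joint lever above 0.03 rad and distance of jaw from where it was at the start of the episode above 0.03 m), for 0.05 s.
2. the lever is let go with the disc resting on, or screwed down to, the top bowl (value of joint lever below 0.02 rad and contact force between jaw and bowl3 between 0.3 and 14 N), for 0.1 s.
3. the screw is tightened onto the bowls (value of joint lever below 0.02 rad and contact force between jaw and bowl3 above 18 N), for 0.2 s.
At the end, for the whole second after the job is handed in: The lever is free (below 0.02 rad), the jaw presses on the top bowl with 18 to 34 N and is at rest, and all three bowls stand on the seat, each within 10 mm of its axis and upright within 0.1 rad (all of step 3 and contact force between jaw and bowl3 below 34 N and linear speed of jaw below 0.005 m/s and horizontal distance between each of bowl1, bowl2, bowl3 and seat below 0.01 m and angle between each of bowl1, bowl2, bowl3's own z axis and vertical below 0.1 rad); the robot touches nothing.
It fails at once if the disc is pushed onto the bowls with over 14 N while the lever is squeezed (value of joint lever above 0.02 rad and contact force between jaw and bowl3 above 14 N).
It fails at once if the bowls are squeezed with more than 40 N (contact force between jaw and bowl3 above 40 N).
It fails at once if a bystander is moved more than 20 mm or tipped (distance of any of teapot, sugar_pot, scoop, tea_tin, spare_bowl, tea_cup from where it was at the start of the episode above 0.02 m or angle between any of teapot, sugar_pot, scoop, tea_tin, spare_bowl, tea_cup's own z axis and vertical above 0.2 rad).
It also fails if it takes over 64 s, if anything falls off the work surface, if the arm or the gripper's body presses on something with over 40 N, if the wrist force passes 120 N, or if a joint passes its speed limit or range.

### The arm

A 7-joint arm with a two-finger parallel gripper is mounted at the origin on the work surface. World frame = base frame: x ahead of the robot, y to its left, z up, the work surface at z = 0. Lengths are in m, angles in rad, forces in N, time in s.
With the tool pointing down it reaches from about 0.425 to 0.875 m from the base axis. Payload 8.4 kg.
Tool frame: the origin (TCP) lies at the very end of the fingers, on their centre line; the grasp point (between the pads) lies 19 mm behind it; z points along the fingers, y is the line along which they close (so a half turn about z gives the same grasp; the last joint's range is limited). The gripper opens to 87 mm and grips with 3 to 60 N. Pads are 19 mm wide; open, the fingers measure 117 mm over their backs; the gripper's body (75 mm by 190 mm) begins 51 mm behind the grasp point.
Start: joints at [-0.099, 0.333, 0.04, 1.465, -0.013, 1.343, -0.059], TCP at [0.65, -0, 0.196] pointing down, gripper open.
Joint ranges: [-2.58, 2.58], [-0.38, 2.09], [-1.3, 1.39], [0.25, 2.4], [-1.5, 4.64], [0.08, 2.09], [-2.65, 2.65]. Speed limits (rad/s): [2.22, 2.22, 2.79, 2.79, 3.14, 3.14, 3.14].

### API

Orientations are given as a rotation vector (axis times angle).
In Python, from bench import r gives the robot as it stands.
- The arm moves only by the shell command python3 -m pendant 'ROWS' [OPENING]. ROWS is a JSON object of lists of equal length, an entry for each row: "dp": the shift along the world's x, y, z in units of 30 mm (1.0 is 30 mm), a list of three; "roll": the turn about the world's z in units of 5 degrees (1.0 is 5 degrees). A call has exactly 10 rows; each row is the pose to reach, as a shift and turn from the pose commanded when the call began; what a row does not reach only later rows make up. A row lasts 1/12 s, in which the tool goes at most 41.7 mm and 7.16 degrees, less where a joint would pass 70% of its speed; a pose out of reach is approached as far as the arm can. A call with a gripper value outside its range is refused whole. OPENING is the opening, from -1 (shut) to 1 (fully open), set as the call begins (- or left out, the last holds). The fingers move at their own pace and stop on an object; the grip force is fixed at half the most. Time passes only in rows, so rows that repeat a pose let the fingers close, or fill a call up. It gives the time, the measured TCP pose, the force, the opening and the grip force at its end, in the units of the state.
- r.get_obs(): the state, without advancing time (a new reading comes with each control period).
- r.capture(name): name is "scene" or "side" or "wrist"; returns a dict with "pixels" (384x512x3 uint8, blue, green, red), "camera_matrix" (3x3 intrinsics, pixels), "camera_from_world" (4x4, takes a point from world to camera coordinates); the wrist camera has in their place "tool_from_camera" (4x4, takes a point from camera to tool coordinates, whose origin is the TCP and whose axes are the flange's). Camera axes: x right, y up, looking along -z (the intrinsics and any distortion apply to the point x, -y, -z); pixel columns grow to the right and rows downward; lengths in m; the calibration is good to about 2 mm. The wrist camera is an equidistant fisheye: a pixel r from the principal point sees the ray r / f radians off the axis. A picture is of the moment at which its call begins: read the wrist's pose just before it. There is no depth.
- r.job_done(): hands the job in; it is judged then, once.
The state is a dict: "clock": time; "qpos": joint angles; "qvel": joint speeds; "tau": joint torques, N m; "eef_pos": TCP position; "ee_rot": TCP orientation; "wrist_force": force on the tool from outside, world axes, zero at the start; "torque": the same for the moment, N m; "gripper_width": opening from 0.0 (shut) to 1.0 (fully open); "grip_force": force on a finger pad.
Only numpy, scipy, OpenCV 4.12 (cv2) and the standard library are available. Lean on these libraries where they do the work, as an engineer would, in place of code of your own. Each camera call takes 0.05 s, during which the arm holds its last target. There are 200 camera calls.

## Working session

There is one attempt and no reset: what is moved stays moved. The work goes in short steps, Python scripts to look and compute and a shell command to move; the robot and the scene stay as the last step left them, time stands still between calls to the robot, and variables do not carry over. Pictures are saved under pics/ and viewed, at most 10 in all, crops included, and the job is handed in when it is done.

```bash
ls; mkdir -p pics; python3 - <<'E'
from bench import r
import cv2
o=r.get_obs(); print(o)
for n in("scene","side"):
    c=r.capture(n); cv2.imwrite(f"pics/{n}0.png",c["pixels"]); print(n,c["camera_matrix"].tolist(),c["camera_from_world"].round(4).tolist(),[k for k in c])
E
```

```text
pics
{'clock': 0.0, 'qpos': array([-0.09922486,  0.33391398,  0.03991396,  1.46628364, -0.0134225 ,
        1.34327906, -0.05853771]), 'qvel': array([-5.31741670e-04,  2.50085275e-04, -1.59280636e-03, -1.03530136e-04,
        5.42855580e-05,  7.07532630e-04, -9.94419599e-04]), 'tau': array([ 1.06989024e-03, -6.56351209e+01,  1.33598529e+00, -4.03798449e+01,
       -5.97442500e-02,  4.47441044e-02,  1.62792835e-04]), 'eef_pos': array([ 6.49488159e-01, -3.31059971e-05,  1.94851810e-01]), 'ee_rot': array([-2.22076595e+00, -2.22060322e+00,  1.90491585e-03]), 'wrist_force': array([ 0.36586973, -0.54045072,  0.69819995]), 'torque': array([ 0.01093753,  0.05057383, -0.009638  ]), 'grip_force': 0.0, 'gripper_width': 1.0022757360511203}
scene [[420.40846055796595, 0.0, 251.76914483209828], [0.0, 420.40846055796595, 190.7891026989271], [0.0, 0.0, 1.0]] [[0.1286, 0.9916, 0.0137, -0.0542], [-0.7883, 0.0938, 0.6081, 0.3675], [0.6018, -0.089, 0.7937, -1.8023], [0.0, 0.0, 0.0, 1.0]] ['pixels', 'camera_matrix', 'camera_from_world']
side [[373.51293039690626, 0.0, 258.2238966447574], [0.0, 373.51293039690626, 192.5651419566037], [0.0, 0.0, 1.0]] [[-0.8657, -0.5002, 0.0193, 0.4782], [0.259, -0.4146, 0.8724, -0.3235], [-0.4284, 0.7602, 0.4885, -0.8741], [0.0, 0.0, 0.0, 1.0]] ['pixels', 'camera_matrix', 'camera_from_world']
```

View pics/scene0.png

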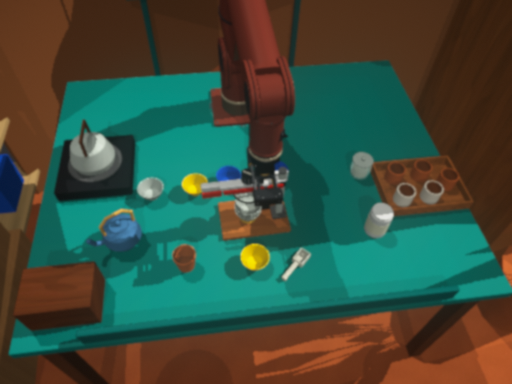

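View pics/side0.png

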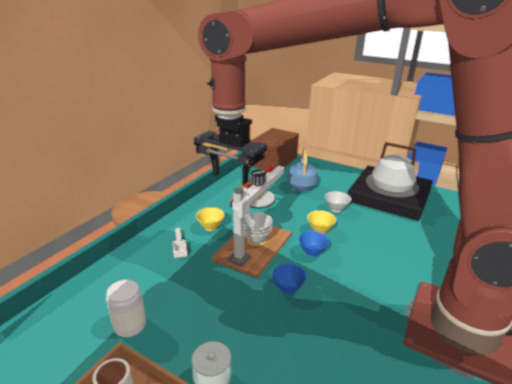

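```bash
python3 - <<'E'
import cv2,numpy as np
a=cv2.imread("pics/scene0.png")[150:250,190:310]; b=cv2.imread("pics/side0.png")[150:280,190:310]
a=cv2.resize(a,None,fx=5,fy=5,interpolation=cv2.INTER_CUBIC); b=cv2.resize(b,None,fx=4.5,fy=4.5,interpolation=cv2.INTER_CUBIC)
cv2.imwrite("pics/a.png",a);cv2.imwrite("pics/b.png",b)
E
```

```text
(no output)
```

View pics/a.png

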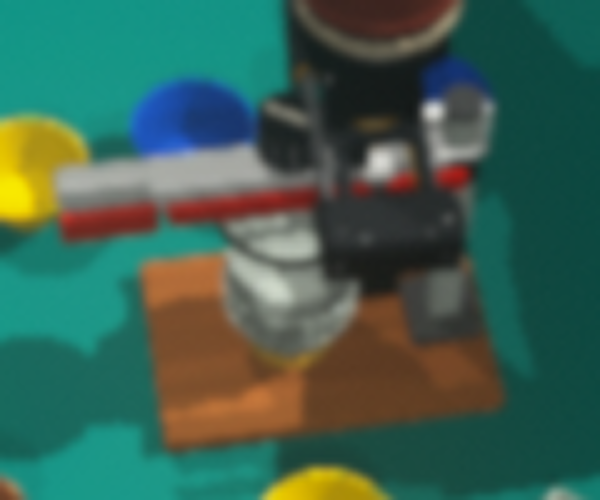

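View pics/b.png

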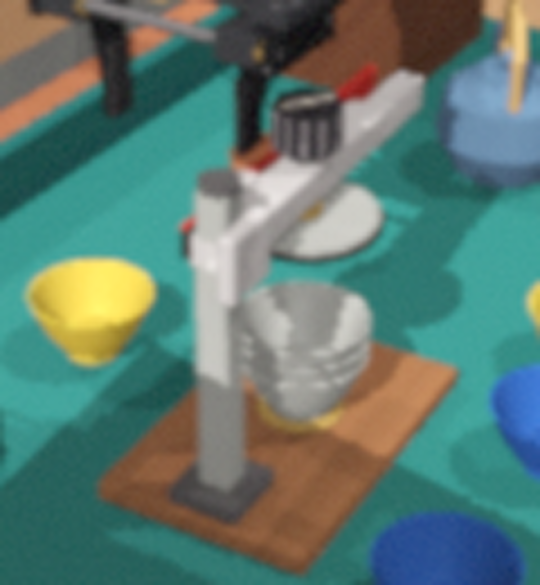

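```bash
cat > h.py <<'E'
import numpy as np
from bench import r
def proj(c,P):
    q=np.c_[P,np.ones(len(P))]@np.array(c["camera_from_world"])[:3].T
    q=q*[1,-1,-1]; q=q@np.array(c["camera_matrix"]).T
    return q[:,:2]/q[:,2:]
E
python3 - <<'E'
from h import *
import cv2
from scipy.optimize import least_squares
S=[r.capture("scene"),r.capture("side")]
# cam, station xyz mm, jaw-relative?, px
T=[(0,(-75,-115,15),0,(218.4,202.4)),(0,(75,-115,0),0,(223.2,240)),(0,(75,115,0),0,(290.6,231.6)),
(1,(-75,-115,15),0,(291.6,232.7)),(1,(-75,115,0),0,(257.8,277.3)),(1,(75,115,15),0,(212.2,257.8)),
(0,(0,105,241),0,(282.9,171)),(1,(0,105,241),0,(238.9,190)),
(1,(0,0,50),1,(258.4,172.2)),(1,(-14,-145,12),1,(283.5,167.5)),(0,(-14,-145,12),1,(201.2,184))]
def res(p):
    x,y,t,z=p; R=np.array([[np.cos(t),-np.sin(t)],[np.sin(t),np.cos(t)]]);o=[]
    for c,P,j,u in T:
        P=np.array(P)/1e3; w=np.r_[R@P[:2]+[x,y],P[2]+j*z]
        o.append(proj(S[c],w[None])[0]-u)
    return np.ravel(o)
f=least_squares(res,[.65,0,0,.17],loss="soft_l1"); print(f.x.round(4)); print(f.fun.reshape(-1,2).round(1))
x,y,t,z=f.x
w=lambda a,b:(x+np.cos(t)*a-np.sin(t)*b,y+np.sin(t)*a+np.cos(t)*b)
print("pinch",w(0,-.118),"grip centre free",w(.007,-.118))
E
```

```text
[ 0.5798 -0.0233  0.0387  0.1981]
[[-3.3 -0.7]
 [-2.7  0.5]
 [-2.3 -0.5]
 [ 0.5 -2.5]
 [ 0.7 -0.3]
 [ 0.2 -2.2]
 [ 3.3 -2.6]
 [-3.1  1.8]
 [-2.8  1. ]
 [-1.8 -0.3]
 [ 2.8 -2.8]]
pinch (np.float64(0.5843610357081607), np.float64(-0.14117913373620616)) grip centre free (np.float64(0.5913557947097663), np.float64(-0.14090830812911373))
```

```bash
python3 - <<'E'
from h import *
from scipy.optimize import least_squares
S=[r.capture("scene"),r.capture("side")]
print("tcp",[proj(s,[r.get_obs()["eef_pos"]])[0].round(1) for s in S])
for s in S: print(len(s), {k:np.shape(v) for k,v in s.items()})
T=[(0,(-75,-115,15),0,(218.4,202.4)),(0,(75,-115,0),0,(223.2,240)),(0,(75,115,0),0,(290.6,231.6)),
(1,(-75,-115,15),0,(291.6,232.7)),(1,(-75,115,0),0,(257.8,277.3)),(1,(75,115,15),0,(212.2,257.8)),
(0,(0,105,241),0,(282.9,171)),(1,(0,105,241),0,(238.9,190)),
(1,(0,0,50),1,(258.4,172.2)),(1,(-14,-145,12),1,(283.5,167.5)),(0,(-14,-145,12),1,(201.2,184))]
def res(p,I):
    x,y,t,z=p; R=np.array([[np.cos(t),-np.sin(t)],[np.sin(t),np.cos(t)]]);o=[]
    for i in I:
        c,P,j,u=T[i]
        P=np.array(P)/1e3; w=np.r_[R@P[:2]+[x,y],P[2]+j*z]
        o.append(proj(S[c],w[None])[0]-u)
    return np.ravel(o)
for I in [(0,1,2),(3,4,5),(3,4,5,7,8,9),range(6)]:
    f=least_squares(res,[.65,0,0.1,.17],args=(I,)); print(f.x.round(4)); print(res(f.x,range(11)).reshape(-1,2).round(1).tolist())
E
```

```text
tcp [array([262.5, 199.5]), array([229.8, 187.2])]
3 {'pixels': (384, 512, 3), 'camera_matrix': (3, 3), 'camera_from_world': (4, 4)}
3 {'pixels': (384, 512, 3), 'camera_matrix': (3, 3), 'camera_from_world': (4, 4)}
[ 0.582  -0.0138  0.0289  0.17  ]
[[-0.4, -0.8], [-0.0, 0.5], [0.4, 0.1], [-1.2, -1.0], [-2.3, 1.5], [-2.6, -0.9], [6.6, -2.1], [-6.2, 3.0], [-5.4, 11.3], [-3.9, 9.0], [6.6, 2.8]]
[ 0.5774 -0.0167  0.0384  0.17  ]
[[-1.5, -1.5], [-0.8, -0.3], [-0.6, -1.2], [0.3, -1.3], [0.2, 1.4], [-0.5, -0.7], [5.3, -3.4], [-3.7, 3.1], [-3.5, 11.3], [-2.5, 8.9], [5.6, 2.1]]
[ 0.5751 -0.0219  0.0291  0.2014]
[[-2.9, -2.1], [-2.6, -1.0], [-2.3, -1.4], [1.9, -1.7], [1.4, 0.6], [1.1, -1.6], [3.5, -3.6], [-2.1, 2.4], [-1.6, 0.5], [-0.2, -0.6], [3.1, -5.0]]
[ 0.5789 -0.0154  0.0419  0.17  ]
[[-1.1, -1.1], [-0.2, 0.1], [-0.1, -1.0], [-0.4, -1.3], [-0.3, 1.5], [-1.1, -0.5], [5.8, -3.2], [-4.3, 3.2], [-4.2, 11.4], [-3.2, 8.9], [6.0, 2.6]]
```

```bash
python3 - <<'E'
from h import *
from scipy.optimize import least_squares
S=[r.capture("scene"),r.capture("side")]
p=r.get_obs()["eef_pos"]
print("fingers",[proj(s,[p+[.05,0,0],p-[.05,0,0]]).round(1).tolist() for s in S])
T=[(0,(-75,-115,15),2,(218.4,202.4)),(0,(75,-115,0),2,(223.2,240)),(0,(75,115,0),2,(290.6,231.6)),
(1,(-75,-115,15),2,(291.6,232.7)),(1,(-75,115,0),2,(257.8,277.3)),(1,(75,115,15),2,(212.2,257.8)),
(0,(0,105,241),0,(282.9,171)),(1,(0,105,241),0,(238.9,190)),
(1,(0,0,50),1,(258.4,172.2)),(1,(-14,-145,12),1,(283.5,167.5)),(0,(-14,-145,12),1,(201.2,184)),
(1,(0,0,87),0,(258.6,216)),(0,(0,0,15),0,(247.6,222))]
def res(p,full=False):
    x,y,t,z,b=p; R=np.array([[np.cos(t),-np.sin(t)],[np.sin(t),np.cos(t)]]);o=[]
    for c,P,j,u in T:
        P=np.array(P)/1e3; P[1]+=b*(j==2); w=np.r_[R@P[:2]+[x,y],P[2]+(j==1)*z]
        o.append(proj(S[c],w[None])[0]-u)
    return np.ravel(o)
f=least_squares(res,[.6,0,0.1,.17,0],loss="soft_l1"); print(f.x.round(4)); print(f.fun.reshape(-1,2).round(1).tolist())
x,y,t,z,b=f.x
w=lambda a,b:(x+np.cos(t)*a-np.sin(t)*b,y+np.sin(t)*a+np.cos(t)*b)
print("pinch",w(0,-.118),"free centre",w(.007,-.118))
E
```

```text
fingers [[[265.0, 213.2], [260.1, 186.4]], [[215.3, 182.7], [244.8, 191.7]]]
[ 0.5803 -0.0364  0.0434  0.1925  0.021 ]
[[-1.2, -0.9], [-0.2, 0.3], [-0.0, -0.9], [-0.5, -1.4], [-0.4, 1.4], [-1.2, -0.5], [-1.0, -2.3], [-0.2, -0.4], [-0.6, 1.0], [-0.3, -0.3], [-1.4, -0.9], [-1.8, 4.3], [-0.3, -6.6]]
pinch (np.float64(0.5854251275201849), np.float64(-0.15426704264425944)) free centre (np.float64(0.5924185445833169), np.float64(-0.15396353353221442))
```

```bash
python3 -m pendant '{"dp":[[0,0,1],[0,0,2],[-0.4,-1,2],[-0.8,-2,2],[-1.2,-3,2],[-1.6,-4,2],[-1.92,-5.1,2],[-1.92,-5.13,2],[-1.92,-5.13,2],[-1.92,-5.13,2]],"roll":[0,0,0.1,0.2,0.3,0.4,0.5,0.5,0.5,0.5]}' 1
python3 - <<'E'
from h import *
import cv2
print(r.get_obs()["ee_rot"])
c=r.capture("wrist"); cv2.imwrite("pics/w1.png",c["pixels"]); print(c["camera_matrix"],c["tool_from_camera"])
d=r.capture("side"); a=cv2.resize(d["pixels"][120:280,190:340],None,fx=3.2,fy=3.2,interpolation=cv2.INTER_CUBIC)
cv2.imwrite("pics/w1.png",np.hstack([c["pixels"][:, :], ])); cv2.imwrite("pics/s1.png",a)
E
```

```text
clock: 1.23
eef_pos: [0.5925, -0.1534, 0.2558]
ee_rot: [-2.172, -2.269, -0.001]
wrist_force: [-0.3, 1.0, -0.2]
gripper_width: 1.001
grip_force: 0.0
[-2.17244628e+00 -2.26899534e+00 -8.03760070e-04]
[[297.31863964   0.         250.84658445]
 [  0.         297.31863964 190.3838954 ]
 [  0.           0.           1.        ]] [[ 2.61407631e-04  9.63209650e-01  2.68751005e-01  7.47994274e-02]
 [ 9.99998894e-01 -6.45195336e-04  1.33971976e-03 -4.90294120e-04]
 [ 1.46382790e-03  2.68750357e-01 -9.63208753e-01 -1.89171894e-01]
 [ 0.00000000e+00  0.00000000e+00  0.00000000e+00  1.00000000e+00]]
```

View pics/w1.png

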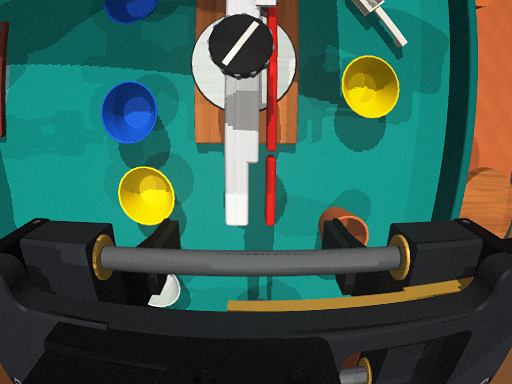

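View pics/s1.png

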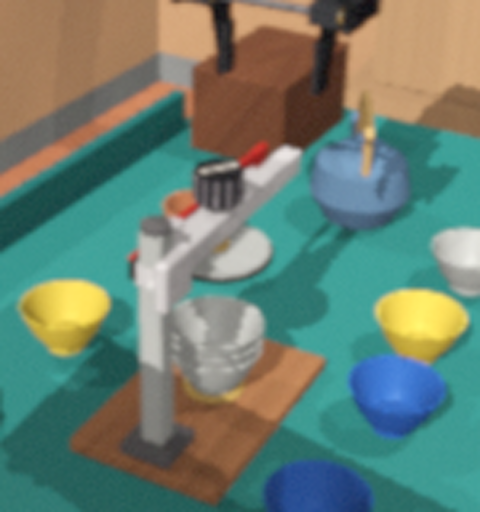

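```bash
cat >> h.py <<'E'
from scipy.spatial.transform import Rotation as Ro
def wray(c,o,uv):
    K=np.array(c["camera_matrix"]); d=np.array(uv,float)-K[:2,2]; n=np.hypot(*d); th=n/K[0,0]
    v=np.array([d[0]/n*np.sin(th),-d[1]/n*np.sin(th),-np.cos(th)])
    T=np.array(c["tool_from_camera"]); R=Ro.from_rotvec(o["ee_rot"]).as_matrix()
    return R@T[:3,3]+o["eef_pos"],R@T[:3,:3]@v
def wpt(c,o,uv,z):
    p,v=wray(c,o,uv); return p+v*(z-p[2])/v[2]
E
python3 - <<'E'
from h import *
o=r.get_obs(); c=r.capture("wrist"); side=r.capture("side"); sc=r.capture("scene")
for z in (.185,.1925,.2):
    print(z,[wpt(c,o,u,z+.012).round(4)[:2].tolist() for u in((226,225),(248,224),(265.5,224),(274,224))],wpt(c,o,(240,42),z+.05).round(4)[:2], wpt(c,o,(240,48),z+.05).round(4)[:2])
print(wpt(c,o,(244,66),.17))
E
```

```text
0.185 [[0.5709, -0.1799], [0.5907, -0.1779], [0.6064, -0.1772], [0.614, -0.1769]] [ 0.5789 -0.0294] [ 0.5791 -0.0338]
0.1925 [[0.5715, -0.1768], [0.5906, -0.1749], [0.6058, -0.1742], [0.6133, -0.1739]] [ 0.5793 -0.0311] [ 0.5795 -0.0354]
0.2 [[0.572, -0.1737], [0.5906, -0.1719], [0.6053, -0.1712], [0.6125, -0.1709]] [ 0.5796 -0.0328] [ 0.5798 -0.0369]
[ 0.58049053 -0.03726908  0.17      ]
```

```bash
python3 -m pendant '{"dp":[[-0.25,0.1,0],[-0.25,0.1,-0.8],[-0.25,0.1,-1.6],[-0.25,0.1,-2.3],[-0.25,0.1,-2.75],[-0.25,0.1,-2.75],[-0.25,0.1,-2.75],[-0.25,0.1,-2.75],[-0.25,0.1,-2.75],[-0.25,0.1,-2.75]],"roll":[0,0,0,0,0,0,0,0,0,0]}' 1
python3 -m pendant '{"dp":[[0,0,0],[0,0,0],[0,0,0],[0,0,0],[0,0,0],[0,0,0],[0,0,0],[0,0,0],[0,0,0],[0,0,0]],"roll":[0,0,0,0,0,0,0,0,0,0]}' -1
python3 - <<'E'
from h import *
import cv2
c=r.capture("wrist"); cv2.imwrite("pics/w2.png",c["pixels"])
E
```

```text
clock: 2.32
eef_pos: [0.5855, -0.151, 0.1745]
ee_rot: [2.171, 2.268, 0.002]
wrist_force: [-0.3, 0.5, -0.1]
gripper_width: 1.001
grip_force: 0.0
clock: 3.15
eef_pos: [0.5846, -0.1508, 0.1727]
ee_rot: [-2.172, -2.269, 0.001]
wrist_force: [-6.1, 0.2, -3.0]
gripper_width: 0.332
grip_force: 18.1
```

View pics/w2.png

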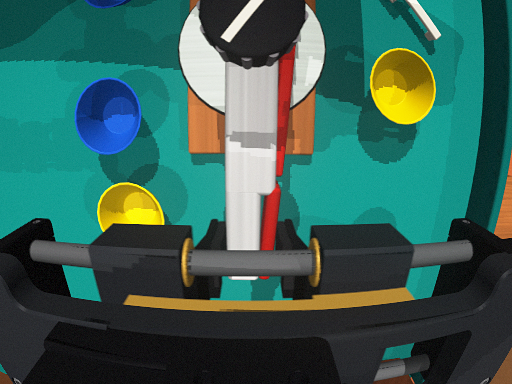

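```bash
python3 -m pendant '{"dp":[[0,0,-0.1],[0,0,-0.3],[0,0,-0.5],[0,0,-0.7],[0,0,-0.9],[0,0,-1.1],[0,0,-1.3],[0,0,-1.5],[0,0,-1.6],[0,0,-1.6]],"roll":[0,0,0,0,0,0,0,0,0,0]}'
```

```text
clock: 4.03
eef_pos: [0.5843, -0.1508, 0.124]
ee_rot: [-2.172, -2.268, 0.001]
wrist_force: [-2.2, 0.9, -8.9]
gripper_width: 0.321
grip_force: 29.6
```

```bash
python3 -m pendant '{"dp":[[0,0,-0.05],[0,0,-0.1],[0,0,-0.15],[0,0,-0.2],[0,0,-0.25],[0,0,-0.28],[0,0,-0.3],[0,0,-0.3],[0,0,-0.3],[0,0,-0.3]],"roll":[0,0,0,0,0,0,0,0,0,0]}'
for i in 1; do :; done
python3 -m pendant '{"dp":[[0,0,-0.02],[0,0,-0.04],[0,0,-0.06],[0,0,-0.07],[0,0,-0.07],[0,0,-0.07],[0,0,-0.07],[0,0,-0.07],[0,0,-0.07],[0,0,-0.07]],"roll":[0,0,0,0,0,0,0,0,0,0]}'
```

```text
clock: 4.87
eef_pos: [0.5844, -0.1508, 0.1162]
ee_rot: [-2.172, -2.269, 0.001]
wrist_force: [-4.6, 1.5, -5.1]
gripper_width: 0.318
grip_force: 29.6
clock: 5.7
eef_pos: [0.5844, -0.1508, 0.1141]
ee_rot: [-2.172, -2.269, 0.001]
wrist_force: [-4.4, 1.9, -4.9]
gripper_width: 0.321
grip_force: 29.6
```

```bash
python3 -m pendant '{"dp":[[0,0,-0.02],[0,0,-0.04],[0,0,-0.06],[0,0,-0.06],[0,0,-0.06],[0,0,-0.06],[0,0,-0.06],[0,0,-0.06],[0,0,-0.06],[0,0,-0.06]],"roll":[0,0,0,0,0,0,0,0,0,0]}'
```

```text
clock: 6.53
eef_pos: [0.5844, -0.1508, 0.1123]
ee_rot: [-2.172, -2.269, 0.001]
wrist_force: [-4.9, 1.3, -4.9]
gripper_width: 0.32
grip_force: 29.6
```

```bash
python3 -m pendant '{"dp":[[0,0,-0.02],[0,0,-0.04],[0,0,-0.06],[0,0,-0.06],[0,0,-0.06],[0,0,-0.06],[0,0,-0.06],[0,0,-0.06],[0,0,-0.06],[0,0,-0.06]],"roll":[0,0,0,0,0,0,0,0,0,0]}'
```

```text
clock: 7.37
eef_pos: [0.5844, -0.1508, 0.1105]
ee_rot: [-2.172, -2.269, 0.001]
wrist_force: [-4.3, 1.0, -4.3]
gripper_width: 0.319
grip_force: 29.6
```

```bash
python3 -m pendant '{"dp":[[0,0,-0.02],[0,0,-0.04],[0,0,-0.05],[0,0,-0.05],[0,0,-0.05],[0,0,-0.05],[0,0,-0.05],[0,0,-0.05],[0,0,-0.05],[0,0,-0.05]],"roll":[0,0,0,0,0,0,0,0,0,0]}'
```

```text
clock: 8.2
eef_pos: [0.5844, -0.1508, 0.109]
ee_rot: [-2.172, -2.269, 0.001]
wrist_force: [-5.0, 1.1, -4.3]
gripper_width: 0.322
grip_force: 29.6
```

```bash
python3 -m pendant '{"dp":[[0,0,-0.02],[0,0,-0.04],[0,0,-0.05],[0,0,-0.05],[0,0,-0.05],[0,0,-0.05],[0,0,-0.05],[0,0,-0.05],[0,0,-0.05],[0,0,-0.05]],"roll":[0,0,0,0,0,0,0,0,0,0]}'
```

```text
clock: 9.03
eef_pos: [0.5844, -0.1508, 0.1076]
ee_rot: [-2.172, -2.269, 0.001]
wrist_force: [-5.4, 1.9, -4.0]
gripper_width: 0.321
grip_force: 29.6
```

```bash
python3 -m pendant '{"dp":[[0,0,-0.02],[0,0,-0.04],[0,0,-0.05],[0,0,-0.05],[0,0,-0.05],[0,0,-0.05],[0,0,-0.05],[0,0,-0.05],[0,0,-0.05],[0,0,-0.05]],"roll":[0,0,0,0,0,0,0,0,0,0]}'
```

```text
clock: 9.87
eef_pos: [0.5844, -0.1508, 0.1061]
ee_rot: [-2.172, -2.269, 0.001]
wrist_force: [-5.1, 1.2, -4.9]
gripper_width: 0.321
grip_force: 29.6
```

```bash
python3 -m pendant '{"dp":[[0,0,-0.02],[0,0,-0.04],[0,0,-0.05],[0,0,-0.05],[0,0,-0.05],[0,0,-0.05],[0,0,-0.05],[0,0,-0.05],[0,0,-0.05],[0,0,-0.05]],"roll":[0,0,0,0,0,0,0,0,0,0]}'
```

```text
clock: 10.7
eef_pos: [0.5844, -0.1508, 0.1046]
ee_rot: [-2.172, -2.269, 0.001]
wrist_force: [-6.1, 2.1, -4.2]
gripper_width: 0.318
grip_force: 29.6
```

```bash
python3 -m pendant '{"dp":[[0,0,-0.02],[0,0,-0.04],[0,0,-0.05],[0,0,-0.05],[0,0,-0.05],[0,0,-0.05],[0,0,-0.05],[0,0,-0.05],[0,0,-0.05],[0,0,-0.05]],"roll":[0,0,0,0,0,0,0,0,0,0]}'
```

```text
clock: 11.53
eef_pos: [0.5844, -0.1508, 0.1031]
ee_rot: [-2.172, -2.269, 0.001]
wrist_force: [-5.8, 1.4, -4.6]
gripper_width: 0.321
grip_force: 29.6
```

```bash
python3 -m pendant '{"dp":[[0,0,-0.02],[0,0,-0.04],[0,0,-0.05],[0,0,-0.05],[0,0,-0.05],[0,0,-0.05],[0,0,-0.05],[0,0,-0.05],[0,0,-0.05],[0,0,-0.05]],"roll":[0,0,0,0,0,0,0,0,0,0]}'
```

```text
clock: 12.37
eef_pos: [0.5844, -0.1508, 0.1016]
ee_rot: [-2.172, -2.269, 0.001]
wrist_force: [-4.5, 1.2, -4.7]
gripper_width: 0.319
grip_force: 29.6
```

```bash
python3 -m pendant '{"dp":[[0,0,-0.02],[0,0,-0.04],[0,0,-0.05],[0,0,-0.05],[0,0,-0.05],[0,0,-0.05],[0,0,-0.05],[0,0,-0.05],[0,0,-0.05],[0,0,-0.05]],"roll":[0,0,0,0,0,0,0,0,0,0]}'
```

```text
clock: 13.2
eef_pos: [0.5844, -0.1508, 0.1003]
ee_rot: [-2.172, -2.269, 0.001]
wrist_force: [-5.4, 1.1, -1.9]
gripper_width: 0.318
grip_force: 29.6
```

```bash
python3 -m pendant '{"dp":[[0,0,-0.02],[0,0,-0.04],[0,0,-0.04],[0,0,-0.04],[0,0,-0.04],[0,0,-0.04],[0,0,-0.04],[0,0,-0.04],[0,0,-0.04],[0,0,-0.04]],"roll":[0,0,0,0,0,0,0,0,0,0]}'
```

```text
clock: 14.03
eef_pos: [0.5844, -0.1508, 0.0994]
ee_rot: [-2.172, -2.269, 0.001]
wrist_force: [-6.2, 2.3, -0.5]
gripper_width: 0.321
grip_force: 29.6
```

```bash
python3 -m pendant '{"dp":[[0,0,0],[0,0,0],[0,0,0],[0,0,0],[0,0,0.5],[0,0,1.6],[0,0,2.8],[0,0.5,3.8],[0,1.5,4.5],[0,1.5,4.5]],"roll":[0,0,0,0,0,0,0,0,0,0]}' 1
python3 - <<'E'
from h import *
import cv2
c=r.capture("wrist"); o=r.get_obs();print(o["eef_pos"]); np.save("c3.npy",c,allow_pickle=True);np.save("o3.npy",o,allow_pickle=True); cv2.imwrite("pics/w3.png",c["pixels"])
E
```

```text
clock: 14.87
eef_pos: [0.589, -0.1003, 0.2409]
ee_rot: [2.161, 2.27, 0.015]
wrist_force: [1.3, 1.5, 0.3]
gripper_width: 0.959
grip_force: 0.0
[ 0.58796328 -0.1026362   0.2382054 ]
```

View pics/w3.png

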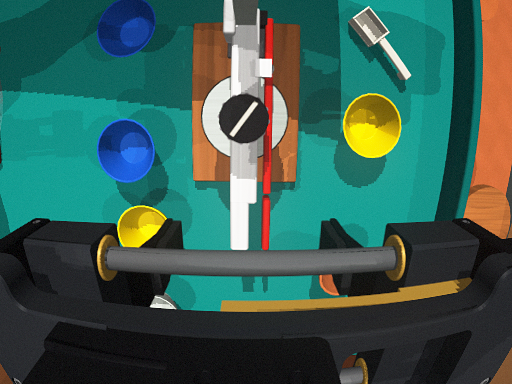

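```bash
python3 - <<'E'
from h import *
import cv2
o=r.get_obs(); c=r.capture("wrist"); g=c["pixels"].max(2)
m=(g[60:180,180:300]<60).astype(np.uint8); n,l,s,ce=cv2.connectedComponentsWithStats(m)
i=1+np.argmax(s[1:,4]); print(s[i],ce[i])
h,_=cv2.findContours((l==i).astype(np.uint8),0,2); (u,v),R=cv2.minEnclosingCircle(h[0]); print(u+180,v+60,R)
print(o["eef_pos"],o["ee_rot"],wpt(c,o,(u+180,v+60),.169),wpt(c,o,(u+180+R,v+60),.169))
E
```

```text
[  40   32   50   49 1631] [64.89883507 55.76517474]
244.67813110351562 115.6358757019043 24.906469345092773
[ 0.58796328 -0.1026362   0.2382054 ] [2.16292079 2.27037962 0.01007636] [ 0.57903964 -0.03350692  0.169     ] [ 0.60046179 -0.03238938  0.169     ]
```

```bash
python3 -m pendant '{"dp":[[-0.05,0.5,0],[-0.1,1.2,0],[-0.18,2.2,0],[-0.18,2.2,0],[-0.18,2.2,0],[-0.18,2.2,0],[-0.18,2.2,0],[-0.18,2.2,0],[-0.18,2.2,0],[-0.18,2.2,0]],"roll":[1,2.2,3.4,4.6,5.8,7,8,8,8,8]}'
python3 - <<'E'
from h import *
o=r.get_obs();print(o["eef_pos"].round(4),o["torque"].round(3),o["wrist_force"].round(2),o["qpos"].round(2))
print(((np.array([.5795,-.034,.140])-o["eef_pos"])/.03).round(2), Ro.from_rotvec(o["ee_rot"]).as_matrix().round(3).tolist())
E
```

```text
clock: 15.8
eef_pos: [0.5796, -0.0406, 0.2336]
ee_rot: [1.271, 2.873, -0.0]
wrist_force: [0.0, 0.7, -0.0]
gripper_width: 0.996
grip_force: 0.0
[ 0.5796 -0.0406  0.2336] [0.086 0.004 0.01 ] [ 0.05  0.68 -0.02] [ 0.01  0.18 -0.02  1.58  0.    1.38  0.73]
[-0.    0.22 -3.12] [[-0.673, 0.74, 0.0], [0.74, 0.673, -0.0], [-0.0, -0.0, -1.0]]
```

```bash
python3 -m pendant '{"dp":[[0,0.22,-0.4],[0,0.22,-1.0],[0,0.22,-1.7],[0,0.22,-2.4],[0,0.22,-2.9],[0,0.22,-3.1],[0,0.22,-3.1],[0,0.22,-3.1],[0,0.22,-3.1],[0,0.22,-3.1]],"roll":[0,0,0,0,0,0,0,0,0,0]}'
python3 -m pendant '{"dp":[[0,0,0],[0,0,0],[0,0,0],[0,0,0],[0,0,0],[0,0,0],[0,0,0],[0,0,0],[0,0,0],[0,0,0]],"roll":[0,0,0,0,0,0,0,0,0,0]}' -1
python3 - <<'E'
from h import *
o=r.get_obs();print(o["eef_pos"].round(4),o["torque"].round(3),o["wrist_force"].round(2))
E
```

```text
clock: 16.63
eef_pos: [0.5802, -0.0332, 0.142]
ee_rot: [1.265, 2.874, 0.001]
wrist_force: [-0.0, 0.5, -0.2]
gripper_width: 1.001
grip_force: 0.0
clock: 17.47
eef_pos: [0.5794, -0.0334, 0.1408]
ee_rot: [-1.265, -2.875, 0.0]
wrist_force: [-0.3, -1.0, 1.5]
gripper_width: 0.484
grip_force: 30.0
[ 0.5794 -0.0334  0.1408] [-0.012  0.153  0.017] [-0.33 -1.04  1.5 ]
```

```bash
python3 -m pendant '{"dp":[[0,0,0],[0,0,0],[0,0,0],[0,0,0],[0,0,0],[0,0,0],[0,0,0],[0,0,0],[0,0,0],[0,0,0]],"roll":[-0.7,-1.4,-2.1,-2.8,-3.5,-4.2,-4.9,-5.6,-6.3,-7]}'
python3 - <<'E'
from h import *
o=r.get_obs();print(o["eef_pos"].round(4),o["torque"].round(3),o["wrist_force"].round(2),np.degrees(np.arctan2(*Ro.from_rotvec(o["ee_rot"]).as_matrix()[[1,0],1])))
E
```

```text
clock: 18.3
eef_pos: [0.5801, -0.0331, 0.141]
ee_rot: [2.074, 2.359, 0.001]
wrist_force: [2.1, -0.2, -1.1]
gripper_width: 0.489
grip_force: 30.0
[ 0.5801 -0.0331  0.141 ] [ 0.078 -0.559  0.292] [ 2.07 -0.19 -1.12] 7.36768498489
```

```bash
cat > rd.py <<'E'
from h import *
o=r.get_obs();print("tz",o["torque"].round(3),"yaw",np.degrees(np.arctan2(*Ro.from_rotvec(o["ee_rot"]).as_matrix()[[1,0],1])).round(1),o["qvel"][6].round(3))
E
python3 -m pendant '{"dp":[[0,0,0],[0,0,0],[0,0,0],[0,0,0],[0,0,0],[0,0,0],[0,0,0],[0,0,0],[0,0,0],[0,0,0]],"roll":[-0.3,-0.6,-0.9,-1.2,-1.5,-1.8,-2.1,-2.4,-2.7,-3]}'; python3 rd.py
python3 -m pendant '{"dp":[[0,0,0],[0,0,0],[0,0,0],[0,0,0],[0,0,0],[0,0,0],[0,0,0],[0,0,0],[0,0,0],[0,0,0]],"roll":[-0.2,-0.4,-0.6,-0.8,-1,-1.2,-1.4,-1.6,-1.8,-2]}'; python3 rd.py
```

```text
clock: 19.13
eef_pos: [0.5805, -0.033, 0.1411]
ee_rot: [2.362, 2.07, 0.002]
wrist_force: [3.3, 0.3, -1.5]
gripper_width: 0.485
grip_force: 30.0
tz [ 0.064 -0.869  0.245] yaw -7.5 -0.304
clock: 19.97
eef_pos: [0.5806, -0.0331, 0.1411]
ee_rot: [2.533, 1.856, 0.003]
wrist_force: [6.3, 0.4, -2.3]
gripper_width: 0.484
grip_force: 30.0
tz [ 0.11  -1.479  0.298] yaw -17.5 -0.204
```

```bash
cat > av.py <<'E'
from h import *
L=[]
for i in range(10):
    r.capture("wrist"); o=r.get_obs(); L.append(np.r_[o["torque"][2],o["wrist_force"],np.degrees(np.arctan2(*Ro.from_rotvec(o["ee_rot"]).as_matrix()[[1,0],1]))])
L=np.array(L); print("tz",L[:,0].round(3),L.mean(0).round(3),L[-1,4].round(2))
E
python3 av.py
python3 -m pendant '{"dp":[[0,0,0],[0,0,0],[0,0,0],[0,0,0],[0,0,0],[0,0,0],[0,0,0],[0,0,0],[0,0,0],[0,0,0]],"roll":[0.3,0.6,0.9,1.2,1.5,1.8,2,2,2,2]}'; python3 av.py
python3 -m pendant '{"dp":[[0,0,0],[0,0,0],[0,0,0],[0,0,0],[0,0,0],[0,0,0],[0,0,0],[0,0,0],[0,0,0],[0,0,0]],"roll":[-0.3,-0.6,-0.9,-1.2,-1.5,-1.8,-2,-2,-2,-2]}'; python3 av.py
```

```text
tz [0.287 0.234 0.232 0.229 0.252 0.233 0.173 0.253 0.226 0.25 ] [  0.237   6.385   0.504  -2.6   -17.505] -17.49
clock: 21.3
eef_pos: [0.5804, -0.0331, 0.1411]
ee_rot: [2.361, 2.07, 0.003]
wrist_force: [5.7, 1.1, -1.5]
gripper_width: 0.484
grip_force: 30.0
tz [-0.1   -0.122 -0.058 -0.051 -0.032 -0.129 -0.069 -0.052 -0.032 -0.045] [-0.069  5.291  0.567 -1.712 -7.514] -7.51
clock: 22.63
eef_pos: [0.5807, -0.0332, 0.1411]
ee_rot: [2.532, 1.857, 0.003]
wrist_force: [6.3, 0.2, -1.6]
gripper_width: 0.483
grip_force: 30.0
tz [0.226 0.218 0.224 0.162 0.234 0.24  0.221 0.215 0.201 0.242] [  0.218   6.04    0.171  -2.372 -17.49 ] -17.49
```

```bash
python3 -m pendant '{"dp":[[0,0,0],[0,0,0],[0,0,0],[0,0,0],[0,0,0],[0,0,0],[0,0,0],[0,0,0],[0,0,0],[0,0,0]],"roll":[-0.3,-0.6,-0.9,-1.2,-1.5,-1.8,-2.1,-2.4,-2.7,-3]}'; python3 rd.py;python3 av.py
python3 -m pendant '{"dp":[[0,0,0],[0,0,0],[0,0,0],[0,0,0],[0,0,0],[0,0,0],[0,0,0],[0,0,0],[0,0,0],[0,0,0]],"roll":[0.2,0.4,0.6,0.8,1.0,1.2,1.4,1.6,1.8,2]}'; python3 rd.py;python3 av.py
python3 -m pendant '{"dp":[[0,0,0],[0,0,0],[0,0,0],[0,0,0],[0,0,0],[0,0,0],[0,0,0],[0,0,0],[0,0,0],[0,0,0]],"roll":[-0.2,-0.4,-0.6,-0.8,-1,-1.2,-1.4,-1.6,-1.8,-2]}'; python3 rd.py; python3 av.py
```

```text
clock: 23.97
eef_pos: [0.581, -0.0333, 0.1412]
ee_rot: [2.754, 1.509, 0.004]
wrist_force: [7.2, -0.0, -3.1]
gripper_width: 0.489
grip_force: 30.0
tz [-0.062 -1.749  0.345] yaw -32.6 -0.305
tz [0.301 0.168 0.225 0.202 0.163 0.19  0.224 0.179 0.243 0.197] [  0.209   7.511  -0.338  -2.759 -32.522] -32.5
clock: 25.3
eef_pos: [0.5808, -0.0332, 0.1412]
ee_rot: [2.611, 1.745, 0.004]
wrist_force: [6.3, -0.5, -2.5]
gripper_width: 0.484
grip_force: 30.0
tz [ 0.129 -1.532 -0.167] yaw -22.5 0.203
tz [-0.101 -0.087 -0.029 -0.041 -0.049 -0.031 -0.064 -0.066 -0.023 -0.04 ] [ -0.053   6.694   0.41   -2.324 -22.501] -22.52
clock: 26.63
eef_pos: [0.581, -0.0333, 0.1412]
ee_rot: [2.753, 1.51, 0.004]
wrist_force: [7.6, 0.4, -3.3]
gripper_width: 0.482
grip_force: 30.0
tz [-0.097 -1.678  0.382] yaw -32.5 -0.202
tz [0.272 0.296 0.174 0.235 0.221 0.215 0.23  0.224 0.197 0.252] [  0.232   7.494  -0.101  -2.998 -32.51 ] -32.49
```

```bash
Z='[[0,0,0],[0,0,0],[0,0,0],[0,0,0],[0,0,0],[0,0,0],[0,0,0],[0,0,0],[0,0,0],[0,0,0]]'
python3 -m pendant '{"dp":[[0,0,0],[0,0,0],[0,0,0],[0,0,0],[0,0,0],[0,0,0],[0,0,0],[0,0,0],[0,0,0],[0,0,0]],"roll":[-0.3,-0.6,-0.9,-1.2,-1.5,-1.7,-1.9,-2.1,-2.3,-2.5]}' | grep -E "force:"; python3 rd.py
python3 -m pendant '{"dp":[[0,0,0],[0,0,0],[0,0,0],[0,0,0],[0,0,0],[0,0,0],[0,0,0],[0,0,0],[0,0,0],[0,0,0]],"roll":[0.2,0.4,0.6,0.8,1.0,1.2,1.4,1.6,1.8,2]}' >/dev/null; python3 rd.py
python3 -m pendant '{"dp":[[0,0,0],[0,0,0],[0,0,0],[0,0,0],[0,0,0],[0,0,0],[0,0,0],[0,0,0],[0,0,0],[0,0,0]],"roll":[-0.2,-0.4,-0.6,-0.8,-1,-1.2,-1.4,-1.6,-1.8,-2]}'>/dev/null; python3 rd.py
python3 -m pendant '{"dp":[[0,0,0],[0,0,0],[0,0,0],[0,0,0],[0,0,0],[0,0,0],[0,0,0],[0,0,0],[0,0,0],[0,0,0]],"roll":[0.2,0.4,0.6,0.8,1.0,1.2,1.4,1.6,1.8,2]}' >/dev/null; python3 rd.py
python3 -m pendant '{"dp":[[0,0,0],[0,0,0],[0,0,0],[0,0,0],[0,0,0],[0,0,0],[0,0,0],[0,0,0],[0,0,0],[0,0,0]],"roll":[-0.2,-0.4,-0.6,-0.8,-1,-1.2,-1.4,-1.6,-1.8,-2]}'>/dev/null; python3 rd.py
python3 -m pendant '{"dp":[[0,0,0],[0,0,0],[0,0,0],[0,0,0],[0,0,0],[0,0,0],[0,0,0],[0,0,0],[0,0,0],[0,0,0]],"roll":[0.2,0.4,0.6,0.8,1.0,1.2,1.4,1.6,1.8,2]}' >/dev/null; python3 rd.py
python3 -m pendant '{"dp":[[0,0,0],[0,0,0],[0,0,0],[0,0,0],[0,0,0],[0,0,0],[0,0,0],[0,0,0],[0,0,0],[0,0,0]],"roll":[-0.2,-0.4,-0.6,-0.8,-1,-1.2,-1.4,-1.6,-1.8,-2]}'; python3 rd.py
```

```text
wrist_force: [9.0, -0.3, -3.6]
grip_force: 30.0
tz [-0.256 -1.917  0.4  ] yaw -45.0 -0.203
tz [-0.021 -1.709 -0.162] yaw -35.0 0.202
tz [-0.209 -1.933  0.308] yaw -45.0 -0.204
tz [-0.065 -1.761 -0.077] yaw -35.0 0.203
tz [-0.247 -1.869  0.4  ] yaw -45.0 -0.203
tz [ 0.012 -1.75  -0.129] yaw -35.0 0.204
clock: 32.97
eef_pos: [0.5811, -0.0335, 0.1413]
ee_rot: [2.901, 1.201, 0.005]
wrist_force: [8.1, 0.2, -3.3]
gripper_width: 0.487
grip_force: 30.0
tz [-0.208 -1.901  0.396] yaw -45.0 -0.205
```

```bash
python3 -m pendant '{"dp":[[0,0,0],[0,0,0],[0,0,0],[0,0,0],[0,0,0],[0,0,0.4],[0,0,1.2],[0,0,2.2],[0,0,3.2],[0,0,4]],"roll":[0,0,0,0,0,0,0,0,0,0]}' 1
python3 -m pendant '{"dp":[[0,0,0],[0,0,0],[0,0,0],[0,0,0],[0,0,0],[0,0,0],[0,0,0],[0,0,0],[0,0,0],[0,0,0]],"roll":[0,0,0,0,0,0,0,0,0,0]}'
python3 - <<'E'
from h import *
import cv2
c=r.capture("side"); cv2.imwrite("pics/end.png",cv2.resize(c["pixels"][120:290,180:330],None,fx=3.4,fy=3.4,interpolation=cv2.INTER_CUBIC))
E
```

```text
clock: 33.8
eef_pos: [0.5796, -0.0334, 0.2642]
ee_rot: [2.902, 1.202, 0.003]
wrist_force: [-0.5, 0.3, 0.8]
gripper_width: 1.0
grip_force: 0.0
clock: 34.63
eef_pos: [0.5794, -0.0333, 0.2608]
ee_rot: [-2.902, -1.202, 0.0]
wrist_force: [0.4, 1.1, 0.1]
gripper_width: 1.001
grip_force: 0.0
```

View pics/end.png

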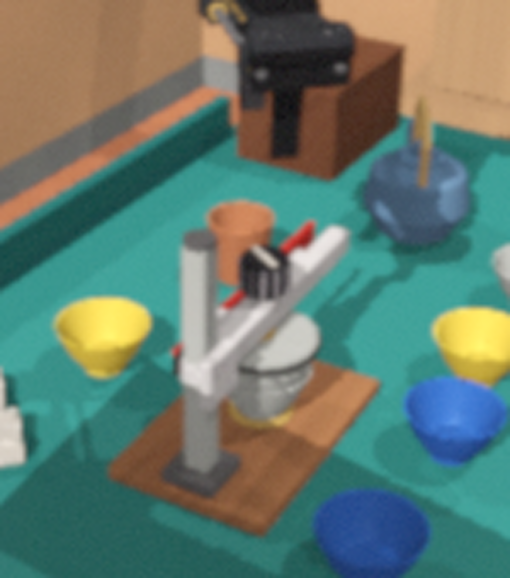

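The picture shows the disc flat on the upright stack at about (280,340), the lever free, and the gripper clear above, so I am handing in.

```bash
python3 -c "
from bench import r
print(r.job_done())"
```

```text
the job is handed in; nothing more can be done
None
```

The bowls are clamped at about 24 N, estimated from the wrist moment; the jaw is locked, the lever free and the gripper clear, and I handed the job in at about 35 s, with no verdict returned.

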